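# Hang the warning tag, then open the stain remover

## Robot

A 6-joint arm with a two-finger parallel gripper is mounted at the origin on the work surface. World frame = base frame: x ahead of the robot, y to its left, z up, the work surface at z = 0. Lengths are in m, angles in degrees, forces in N, time in s.
With the tool pointing down it reaches from about 0.3 to 0.75 m from the base axis. Payload 8.5 kg.
Tool frame: the origin (TCP) lies on the centre line of the jaws, within the pads' length; the fingertips stand 19 mm ahead of it and the grasp point (between the pads) is the TCP (env.tcp_to_tips is the z of the fingertips in the tool frame, in m); z points along the fingers, y is the line along which they close (so a half turn about z gives the same grasp; the last joint's range is limited). The gripper opens to 85 mm and grips with 20 to 120 N. Pads are 22 mm wide; open, the fingers measure 114 mm over their backs; the gripper's body (76 mm by 85 mm) begins 54 mm behind the grasp point. The pads swing forward as they close: fully open they stand 13 mm farther back than shut.
Start: joints at [60.659, 21.807, 74.336, -0, 83.858, -12.336], TCP at [0.161, 0.526, 0.218] pointing down, gripper open.
Joint ranges: [-178.18, 178.18], [-50.72, 133.34], [12.68, 142.11], [-81.47, 261.47], [9.98, 163.14], [-165.26, 165.26]. Speed limits (degrees/s): [136.94, 136.94, 180, 180, 180, 180].

## Interface

Orientations are given as a 3x3 rotation matrix whose columns are the frame's x, y, z axes.
In Python, from rig import env gives the robot as it stands.
- The arm moves only by the tool servo_tool, never from a script. Its argument "steps" is a list of rows, each an object of numbers: "tx", "ty", "tz": the shift along the world's x, y, z in cm; "yaw": the turn about the world's z in degrees; "claw": the finger opening in cm, from 0 to 8.54. In form: [{"tx": .., "ty": .., "tz": .., "yaw": .., "claw": ..}, ...]. A call has 1 to 20 rows; each row shifts and turns the commanded pose from where the row before left it; what a row does not reach is not made up. A row lasts 1/10 s, in which the tool goes at most 50 mm and 8.59 degrees, less where a joint would pass 70% of its speed; a pose out of reach is approached as far as the arm can. A call with a gripper value outside its range is refused whole. The fingers move at their own pace and stop on an object; "newtons" is the grip in N (left out, the last holds). Time passes only in rows, so rows that do not move let the fingers close. It gives the time, the measured TCP pose, the force, the opening and the grip force at its end, in the units of the state.
- env.observe(): the state, without advancing time (a new reading comes with each control period).
- env.get_image(name): name is "scene" or "side" or "wrist"; returns (picture, depth): 420x560x3 uint8, red, green, blue; 420x560 float32, m along the optical axis (not along the pixel's ray), 0 where there is no reading.
- env.camera_model(name): a dict with "fovy" (degrees; the focal length in pixels is half the picture's height over the tangent of half this angle, whatever the lens; pixels are square), "cx", "cy" (the principal point, pixels), "T" (4x4, takes a point from camera to world coordinates). Camera axes: x right, y down, z forward; pixel columns grow to the right and rows downward; lengths in m; the calibration is good to about 2 mm. A picture is of the moment at which its call begins: read the wrist's pose just before it. camera_model takes no time and is no camera call; for the wrist camera it gives the pose at the moment of the call.
- env.close_job(): hands the job in; it is judged then, once.
The state is a dict: "time_s": time; "q": joint angles; "qvel": joint speeds; "joint_efforts": joint torques, N m; "position": TCP position; "tool_rot": TCP orientation; "ft_force": force on the tool from outside, world axes, zero at the start; "wrist_torque": the same for the moment, N m; "grip_width": finger opening in m; "gripper_force": force on a finger pad.
Only numpy, scipy, OpenCV 4.12 (cv2) and the standard library are available. Lean on these libraries where they do the work, as an engineer would, in place of code of your own. Each camera call takes 0.05 s, during which the arm holds its last target. There are 200 camera calls.

## Task

You are about to open the stain remover at the spotting table: first take the yellow warning tag out of its rack, hang it by its hole on the peg of the red stand and let go of it. Then press the red safety cap of the white bottle down, twist it free anticlockwise (seen from above) while it is pressed, lift it off and finish while holding the cap in the gripper, upright and still, straight above the open neck and a few centimetres clear of it. Leave the other things on the table as they are.

Things in the scene. Friction and masses are not known exactly. Their poses are not given: they have to be found in the camera images.
- tag: Yellow warning tag, a rigid plastic plate 5 mm thick (its x), 46 mm wide (its y), 90 mm tall (its z), about 50 g, the same from both faces. Origin: middle of its lower edge. It starts upright, its foot in one of the rack's grooves; draw it straight up 30 mm or more to free it.
- tag_hole (a point): Centre of the tag's round through hole, 22 mm across, running along the tag's x; 68 mm above the tag's origin, 22 mm below its upper edge, in the middle of its width.
- rack: Fixed tag rack: wooden block 110 mm (x) by 76 mm (y), 28 mm tall, on the table, origin at the centre of its underside. Two grooves along its y at x = -32 and +32 mm, each 8 mm wide and open at the ends, floor 8 mm above the table; the yellow tag stands in one of them, the blue in the other, both square to the rack.
- blue_tag: Blue tag, same shape as the yellow one, in the other groove of the rack. Leave alone. Origin: middle of its lower edge.
- peg_stand: Fixed stand, origin on the table under its red column (14 mm by 30 mm, 165 mm tall) on a round foot of radius 50 mm, 10 mm thick, centred at x = 12 mm. A round steel peg of 8 mm diameter stands out 55 mm from the column towards the stand's own -x, in the plane y = 0, rising 15 degrees towards its free round end.
- peg_root (a point): Point on the peg's axis where it leaves the column: 7 mm before the stand's origin (-x), 150 mm above the table. Axes as the stand's.
- peg_tip (a point): End of the peg's axis (the round end reaches 4 mm farther): 53 mm towards the stand's -x from peg_root and 14 mm higher.
- bottle: White square stain-remover bottle, 100 mm by 100 mm, clamped in a steel cradle (130 mm square foot) fixed to the table; it cannot turn or lift. Origin: centre of its underside on the table. Body to 129 mm, cone shoulder to 143 mm (radius 26 mm there), then a neck of 30 mm diameter.
- neck_top (a point): Centre of the neck's upper edge, 180 mm above the table, axes as the bottle's. In the neck sits a sprung seal disc of 22 mm diameter, standing 8 mm above the edge.
- cap: Red ribbed push-and-turn cap, 54 mm in diameter, 36 mm tall, about 50 g, locked on the bottle by a bayonet. Origin: centre of its lower rim, z up. Locked, its rim is 158 mm and its top 194 mm above the table and its x is along the bottle's x. At rest a 3 mm catch stops it turning and lugs stop it lifting; clockwise it is always stopped.
- seal (a joint): How far the cap has pushed the sprung seal down: 0 at rest to 0.006 m, hard stop (6 N to start, 9 N at 3 mm, 13 N at 6 mm). Keep the cap 3.5 to 6 mm down and turn it anticlockwise from above: the catch is passed within 0.6 rad, and it lifts off freely at 0.9 to 2.2 rad from the locked position (1.3 rad is best).
- spare_bottle: Bystander: round white bottle with blue cap, 70 mm across, 190 mm tall. Origin at its underside.
- sprayer: Bystander: clear spray bottle with green head, 68 mm across, 176 mm tall. Origin at its underside.
- brush: Bystander: brush 170 mm long lying on the table. Origin at its underside.
- spool: Bystander: orange thread spool, 36 mm across, 50 mm tall. Origin at its underside.
- dose_cup: Bystander: green measuring cup, 72 mm across, 75 mm tall. Origin at its underside.
- button_jar: Bystander: amber jar with steel lid, 72 mm across, 90 mm tall. Origin at its underside.
Things that resemble listed ones, but are neither listed nor needed, are in the scene too. There is more than one size of the cap; the one meant has the size given above.

How it is judged (in metres and radians):
On the way, in this order (a step that is already met when the one before it is completed fails the run):
1. the yellow tag hangs on the peg, let go (x of tag_hole in the frame of peg_root between -0.056 and 0 m and y of tag_hole in the frame of peg_root between -0.013 and 0.013 m and z of tag_hole in the frame of peg_root between -0.015 and 0.015 m and contact force between tag and peg_stand above 0.1 N and contact force between tag and the fingers below 0.05 N and angle between tag's own z axis and vertical below 0.5 rad), for 0.3 s.
2. the cap, still locked, is pressed down by 3 mm or more (value of joint seal above 0.0028 m and angle between the x axis of cap and the x axis of bottle, either way round below 0.5 rad), for 0.1 s.
3. the cap is twisted past its catch while still down on the neck (angle between the x axis of cap and the x axis of bottle, either way round above 0.6 rad and z of cap in the frame of neck_top below -0.012 m), for 0.1 s.
At the end, for the whole second after the job is handed in: Tag hung: hole centre 0 to 56 mm out from the peg's root, within 13 mm sideways and 15 mm in height of it, resting on the stand, not touched by the fingers, tilt under 0.5 rad. Cap gripped, still, off the bottle, tilt under 0.3 rad, rim 12 to 120 mm above the neck, within 30 mm of its axis (all of step 1 and z of cap in the frame of neck_top between 0.012 and 0.12 m and horizontal distance between cap and neck_top below 0.03 m and angle between cap's own z axis and vertical below 0.3 rad and contact force between cap and the fingers above 2 N and contact force between cap and bottle below 0.05 N and linear speed of cap below 0.03 m/s); the arm keeps its last pose, push and grip.
It fails at once if one of the other things on the table is moved by more than 30 mm (distance of any of blue_tag, spare_bottle, sprayer, brush, spool, dose_cup, button_jar from where it was at the start of the episode above 0.03 m).
It also fails if it takes over 58 s, if anything falls off the work surface, if the arm or the gripper's body presses on something with over 40 N, if the wrist force passes 120 N, or if a joint passes its speed limit or range.

## Working session

There is one attempt and no reset: what is moved stays moved. The work goes in short steps, Python scripts to look and compute and a tool call to move; the robot and the scene stay as the last step left them, time stands still between calls to the robot, and variables do not carry over. Pictures are saved under pics/ and viewed, at most 12 in all, crops included, and the job is handed in when it is done.

Besides the shell and the picture viewer there is one more tool, called in YAML: its name, and indented under it one key for each argument. servo_tool: Moves the arm, as the interface text tells. Its arguments: {"type":"object","properties":{"steps":{"type":"array"},"newtons":{"type":"number"}},"required":["steps"]}

```bash
mkdir -p pics; ls; cat > h.py <<'E'
import numpy as np, cv2
from rig import env
def shot(n, tag):
    m=env.camera_model(n); im,d=env.get_image(n)
    cv2.imwrite(f'pics/{tag}.png',im[:,:,::-1]); np.savez(f'pics/{tag}.npz',im=im,d=d,T=m['T'],f=210/np.tan(np.radians(m['fovy']/2)),cx=m['cx'],cy=m['cy'])
def load(tag):
    z=np.load(f'pics/{tag}.npz'); return z
def cloud(z):
    d=z['d']; v,u=np.mgrid[:d.shape[0],:d.shape[1]]
    P=np.stack([(u-z['cx'])/z['f']*d,(v-z['cy'])/z['f']*d,d],-1)
    W=P@z['T'][:3,:3].T+z['T'][:3,3]; W[d<=0]=np.nan
    return W
E
python3 - <<'E'
from h import *
for n in ('scene','side','wrist'): shot(n,n+'0'); z=load(n+'0'); print(n,z['f'],z['cx'],z['cy'],z['T'].round(3).tolist())
a=[cv2.imread(f'pics/{n}0.png') for n in('scene','side')]
print(env.observe())
E
```

```text
pics
scene 543.4934890908299 279.00573998418645 212.57586190404425 [[-0.572, 0.568, -0.592, 1.34], [0.82, 0.379, -0.429, 0.556], [-0.019, -0.73, -0.683, 1.027], [0.0, 0.0, 0.0, 1.0]]
side 506.6776476505089 283.0662004866088 215.28469757001284 [[0.936, -0.235, 0.263, 0.196], [-0.352, -0.613, 0.707, -0.997], [-0.005, -0.755, -0.656, 1.082], [0.0, 0.0, 0.0, 1.0]]
wrist 310.0331702918082 279.60613966503814 209.3613221404289 [[0.292, 0.916, 0.274, 0.092], [0.956, -0.28, -0.085, 0.549], [-0.002, 0.287, -0.958, 0.375], [0.0, 0.0, 0.0, 1.0]]
{'time_s': 0.15, 'q': array([ 6.06595608e+01,  2.18319587e+01,  7.43709303e+01,  1.08102086e-03,
        8.38577465e+01, -1.23351244e+01]), 'qvel': array([-0.03175325, -0.08722064, -0.17833399,  0.03948404,  0.07785775,
        0.04224763]), 'joint_efforts': array([ 2.89786534e-03, -4.48622668e+01, -2.31343102e+01, -9.89965247e-05,
        3.83170714e-03, -6.73151455e-07]), 'position': array([0.16073109, 0.52575371, 0.21707781]), 'tool_rot': array([[-9.56276973e-01,  2.92462075e-01, -5.34911542e-04],
       [ 2.92462462e-01,  9.56276568e-01, -9.13342773e-04],
       [ 2.44405251e-04, -1.02985021e-03, -9.99999440e-01]]), 'ft_force': array([ 0.55281709,  0.25174798, -0.0647915 ]), 'wrist_torque': array([-0.0262709 , -0.01085527, -0.00146759]), 'gripper_force': 0.0, 'grip_width': 0.08534419635765117}
```

View pics/scene0.png

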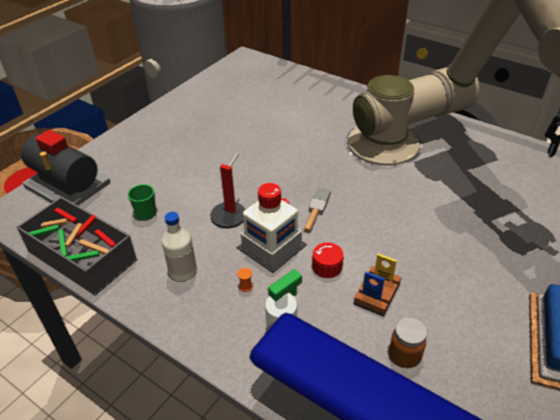

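View pics/side0.png

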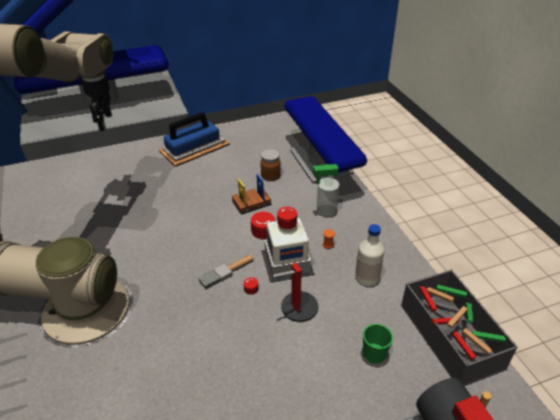

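Scene: red cap on the bottle at (269,195), red column at (228,190) with the peg towards (237,155), yellow tag (385,265) beside the blue one (373,285) in the rack; a larger red cap lies on the table at (328,260). Side: cap (287,217), column (297,285), tags (242,190)/(261,186).

```bash
python3 - <<'E'
from h import *
def box(m,u0,v0,u1,v1):
    o=np.zeros_like(m); o[v0:v1,u0:u1]=m[v0:v1,u0:u1]; return o
for n,bx in (('scene0',dict(yel=(365,245,405,285),blue=(355,265,392,300),cap=(250,180,290,212),col=(215,158,240,215),rack=(350,255,405,315),peg=(228,148,243,172),label=(240,190,302,262))),
          ('side0',dict(yel=(230,175,250,207),blue=(250,170,270,205),cap=(275,205,300,232),col=(287,260,305,315),rack=(228,180,275,212),peg=(270,300,320,325),label=(262,215,315,275)))):
    z=load(n); W=cloud(z); hsv=cv2.cvtColor(z['im'],cv2.COLOR_RGB2HSV); H,S,V=[hsv[...,i].astype(int) for i in range(3)]
    print(n,'table z',np.nanmedian(W[330:340,200:240,2] if n=='side0' else W[120:130,150:200,2]))
    red=((H<8)|(H>172))&(S>130)
    M=dict(yel=(H>18)&(H<34)&(S>120)&(V>80),blue=(H>100)&(H<130)&(S>130),cap=red,col=red,rack=(H>5)&(H<18)&(S>90),peg=(W[...,2]>.13)&~red,label=(W[...,2]>.12)&(S<60)&(V>90))
    for k,m in M.items():
        m=box(m,*bx[k]); p=W[m]; p=p[np.isfinite(p[:,2])]
        if len(p)<5: print(k,len(p)); continue
        pc=np.percentile(p,[3,50,97],axis=0).round(3)
        print(k,len(p),pc.tolist())
        if k in('cap','rack','yel','blue','label','peg'):
            top=p[p[:,2]>np.percentile(p[:,2],97)-.006] if k!='yel' and k!='blue' else p
            if k=='rack': top=p[abs(p[:,2]-.028)<.005]
            if len(top)>5:
                r=cv2.minAreaRect(top[:,:2].astype(np.float32)*1000); print('   top',len(top),top.mean(0).round(4),'rect',np.round(r[0],1),np.round(r[1],1),round(r[2],1))
E
```

```text
scene0 table z -0.0006804447328996321
yel 281 [[0.517, 0.243, 0.033], [0.521, 0.264, 0.07], [0.526, 0.285, 0.099]]
   top 281 [0.5211 0.2637 0.0709] rect [491.9 234.8] [113.7  36.6] 44.5
blue 331 [[0.581, 0.246, 0.03], [0.586, 0.267, 0.061], [0.589, 0.285, 0.099]]
   top 331 [0.5856 0.2661 0.0643] rect [585.2 265.5] [10.5 45. ] 8.5
cap 506 [[0.423, -0.084, 0.028], [0.576, -0.026, 0.191], [0.593, -0.004, 0.196]]
   top 259 [ 0.5673 -0.0305  0.1935] rect [564.4 -30.2] [54.6 51.4] 22.7
col 463 [[0.522, -0.211, 0.016], [0.53, -0.196, 0.096], [0.535, -0.183, 0.165]]
rack 806 [[0.504, 0.231, 0.009], [0.58, 0.285, 0.027], [0.609, 0.306, 0.032]]
   top 603 [0.5647 0.2766 0.0274] rect [553.2 267.1] [114.5  76.4] 5.7
peg 58 [[0.464, -0.209, 0.152], [0.49, -0.202, 0.16], [0.521, -0.184, 0.167]]
   top 27 [ 0.4803 -0.2032  0.1643] rect [ 492.9 -200.9] [63.1 10.7] 19.7
label 924 [[0.528, -0.076, 0.122], [0.587, -0.01, 0.131], [0.615, 0.019, 0.144]]
   top 191 [ 0.5772 -0.0209  0.1423] rect [574.9 -25.3] [47.5 68.6] 31.5
side0 table z 0.0004606968739220285
yel 64 [[0.516, 0.236, 0.043], [0.52, 0.262, 0.08], [0.523, 0.284, 0.099]]
   top 64 [0.5196 0.2595 0.0769] rect [520.4 259.1] [ 7.  52.8] 4.9
blue 61 [[0.581, 0.243, 0.039], [0.583, 0.262, 0.065], [0.587, 0.283, 0.099]]
   top 61 [0.5835 0.2622 0.0678] rect [583.9 261.4] [44.1  7. ] 89.1
cap 357 [[0.54, -0.061, 0.162], [0.562, -0.046, 0.193], [0.588, -0.01, 0.198]]
   top 191 [ 0.5654 -0.0357  0.1949] rect [566.3 -35.3] [51.6 50.5] 35.3
col 370 [[0.518, -0.218, 0.019], [0.522, -0.211, 0.098], [0.532, -0.19, 0.167]]
rack 496 [[0.498, 0.222, 0.012], [0.547, 0.245, 0.028], [0.602, 0.297, 0.038]]
   top 351 [0.5479 0.2557 0.0284] rect [552.  262.7] [110.9  83. ] 6.7
peg 0
label 783 [[0.502, -0.205, 0.122], [0.551, -0.06, 0.132], [0.611, 0.008, 0.161]]
   top 39 [ 0.5102 -0.1785  0.1636] rect [ 542.8 -139.1] [203.4  37.1] 53.0
```

servo_tool:
  steps:
    - {"tx": 3,"ty": -2.2,"yaw": 2}
    - {"tx": 3,"ty": -2.2,"yaw": 2}
    - {"tx": 3,"ty": -2.2,"yaw": 2}
    - {"tx": 3,"ty": -2.2,"yaw": 2}
    - {"tx": 3,"ty": -2.2,"yaw": 2}
    - {"tx": 3,"ty": -2.2,"yaw": 2}
    - {"tx": 3,"ty": -2.2,"yaw": 2}
    - {"tx": 3,"ty": -2.2,"yaw": 2}
    - {"tx": 3,"ty": -2.2,"yaw": 2}
    - {"tx": 3,"ty": -2.2,"yaw": 2}
    - {"tx": 3,"ty": -2.2,"yaw": 2}
    - {"tx": 3,"ty": -2.2,"yaw": 1}
    - {}
    - {}

```text
invalid input at $.steps[0]: expected keys tx, ty, tz, yaw, claw
```

```bash
python3 - <<'E'
from h import *
shot('wrist','w1'); o=env.observe(); print(o['time_s'],o['position'],o['tool_rot'].round(3).tolist(),o['q'])
z=load('w1'); W=cloud(z); hsv=cv2.cvtColor(z['im'],cv2.COLOR_RGB2HSV); H,S,V=[hsv[...,i].astype(int) for i in range(3)]
for k,m in dict(yel=(H>18)&(H<34)&(S>120)&(V>80)&(W[...,2]>.035),blue=(H>100)&(H<130)&(S>130)&(W[...,2]>.035)).items():
    p=W[m]; 
    if len(p)<5: print(k,len(p)); continue
    print(k,len(p),np.percentile(p,[2,50,98],axis=0).round(4).tolist()); t=p[p[:,2]>.093]
    r=cv2.minAreaRect(t[:,:2].astype(np.float32)*1000); print(len(t),t.mean(0),r)
E
```

```text
0.2 [0.16076567 0.52579169 0.21715759] [[-0.956, 0.292, -0.0], [0.292, 0.956, -0.001], [0.0, -0.001, -1.0]] [ 6.06584380e+01  2.18282559e+01  7.43632763e+01  8.66370704e-04
  8.38580874e+01 -1.23362614e+01]
yel 0
blue 709 [[0.3403, 0.5929, 0.0581], [0.4751, 0.6512, 0.0765], [0.5045, 0.6798, 0.1301]]
33 [0.33552851 0.61681812 0.18330196] ((294.08416748046875, 601.5880737304688), (291.74822998046875, 23.051443099975586), 12.59752082824707)
```

View pics/w1.png

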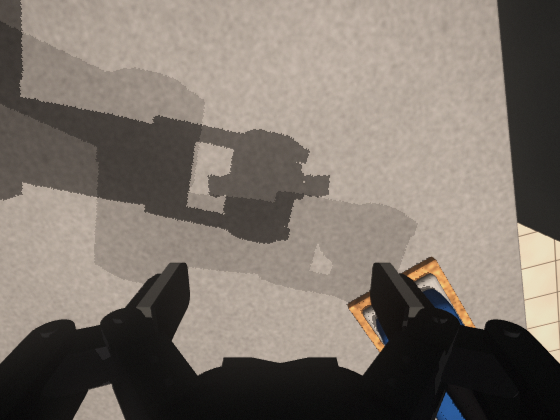

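The call was refused because every key is required, so the arm hasn't moved. The wrist view only shows the table and the open fingers (tips near (180,268) and (380,268)).

servo_tool:
  steps:
    - {"tx": 3,"ty": -2.2,"tz": 0,"yaw": 2,"claw": 8.5}
    - {"tx": 3,"ty": -2.2,"tz": 0,"yaw": 2,"claw": 8.5}
    - {"tx": 3,"ty": -2.2,"tz": 0,"yaw": 2,"claw": 8.5}
    - {"tx": 3,"ty": -2.2,"tz": 0,"yaw": 2,"claw": 8.5}
    - {"tx": 3,"ty": -2.2,"tz": 0,"yaw": 2,"claw": 8.5}
    - {"tx": 3,"ty": -2.2,"tz": 0,"yaw": 2,"claw": 8.5}
    - {"tx": 3,"ty": -2.2,"tz": 0,"yaw": 2,"claw": 8.5}
    - {"tx": 3,"ty": -2.2,"tz": 0,"yaw": 2,"claw": 8.5}
    - {"tx": 3,"ty": -2.2,"tz": 0,"yaw": 2,"claw": 8.5}
    - {"tx": 3,"ty": -2.2,"tz": 0,"yaw": 2,"claw": 8.5}
    - {"tx": 3,"ty": -2.2,"tz": 0,"yaw": 2,"claw": 8.5}
    - {"tx": 3,"ty": -2.2,"tz": 0,"yaw": 1,"claw": 8.5}
    - {"tx": 0,"ty": 0,"tz": 0,"yaw": 0,"claw": 8.5}
    - {"tx": 0,"ty": 0,"tz": 0,"yaw": 0,"claw": 8.5}

```text
time_s: 1.6
position: [0.5208, 0.2616, 0.217]
tool_rot: [[-0.995, -0.103, -0.001], [-0.103, 0.995, -0.0], [0.001, 0.0, -1.0]]
ft_force: [0.4, 1.5, -0.2]
grip_width: 0.0846
gripper_force: 0.0
```

```bash
cat > t.py <<'E'
from h import *
shot('wrist','w2'); o=env.observe(); print(o['time_s'],o['position'],o['tool_rot'].round(3).tolist(),o['q'])
z=load('w2'); W=cloud(z); hsv=cv2.cvtColor(z['im'],cv2.COLOR_RGB2HSV); H,S,V=[hsv[...,i].astype(int) for i in range(3)]
for k,m in dict(yel=(H>18)&(H<34)&(S>120)&(V>80)&(W[...,2]>.035)&(W[...,2]<.11),blue=(H>100)&(H<130)&(S>130)&(W[...,2]>.035)&(W[...,2]<.11)).items():
    p=W[m]; 
    if len(p)<5: print(k,len(p)); continue
    print(k,len(p),np.percentile(p,[2,50,98],axis=0).round(4).tolist()); t=p[p[:,2]>.093]
    r=cv2.minAreaRect(t[:,:2].astype(np.float32)*1000); print(len(t),t.mean(0),r)
E
python3 t.py
```

```text
1.65 [0.52027442 0.26221916 0.2173021 ] [[-0.995, -0.104, -0.001], [-0.104, 0.995, 0.0], [0.001, 0.0, -1.0]] [ 1.51050174e+01  2.51488064e+01  6.89289536e+01  1.72804005e-02
  8.59663866e+01 -8.08794698e+01]
yel 795 [[0.5167, 0.2423, 0.0384], [0.5202, 0.264, 0.0879], [0.5249, 0.2861, 0.1004]]
336 [0.5209576  0.26398991 0.09881441] ((521.3441772460938, 264.51397705078125), (5.515239715576172, 45.3786735534668), 6.325925827026367)
blue 257 [[0.5473, 0.0216, 0.0661], [0.5844, 0.2667, 0.0993], [0.5886, 0.2883, 0.1084]]
235 [0.5815379  0.24296035 0.09985639] ((572.445068359375, 154.65052795410156), (269.500732421875, 23.240758895874023), 81.56647491455078)
```

View pics/w2.png

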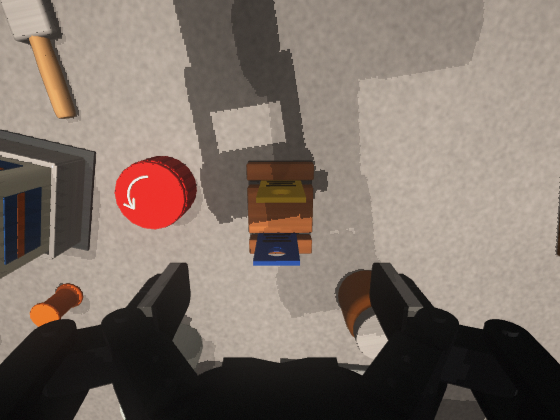

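The wrist view shows the yellow tag's top edge at (280,185), the blue tag at (276,250) and the larger cap at (155,192). The gripper is centred over the yellow tag, which lies at (0.521, 0.264) with a 6.3° yaw.

servo_tool:
  steps:
    - {"tx": 0.1,"ty": 0.2,"tz": -3,"yaw": 0.4,"claw": 6.5}
    - {"tx": 0,"ty": 0,"tz": -3,"yaw": 0,"claw": 6.5}
    - {"tx": 0,"ty": 0,"tz": -3,"yaw": 0,"claw": 6.5}
    - {"tx": 0,"ty": 0,"tz": -2.5,"yaw": 0,"claw": 6.5}
    - {"tx": 0,"ty": 0,"tz": -1.5,"yaw": 0,"claw": 6.5}
    - {"tx": 0,"ty": 0,"tz": -0.9,"yaw": 0,"claw": 6.5}
    - {"tx": 0,"ty": 0,"tz": 0,"yaw": 0,"claw": 5.2}
    - {"tx": 0,"ty": 0,"tz": 0,"yaw": 0,"claw": 4}
    - {"tx": 0,"ty": 0,"tz": 0,"yaw": 0,"claw": 4}
    - {"tx": 0,"ty": 0,"tz": 0,"yaw": 0,"claw": 4}
    - {"tx": 0,"ty": 0,"tz": 0,"yaw": 0,"claw": 4}
  newtons: 40

```text
time_s: 2.75
position: [0.5223, 0.2641, 0.0794]
tool_rot: [[-0.994, -0.111, 0.002], [-0.111, 0.994, 0.001], [-0.002, 0.0, -1.0]]
ft_force: [0.0, -0.3, 4.4]
grip_width: 0.0414
gripper_force: 40.8
```

```bash
python3 - <<'E'
from h import *
# peg/stand from scene0 & side0; bottle yaw from scene0
z=load('scene0'); W=cloud(z); hsv=cv2.cvtColor(z['im'],cv2.COLOR_RGB2HSV); H,S,V=[hsv[...,i].astype(int) for i in range(3)]
red=((H<8)|(H>172))&(S>130)
m=np.zeros(red.shape,bool); m[148:172,226:244]=1; m&=~red&(W[...,2]>.145)&(W[...,2]<.18)
p=W[m]; p=p[(abs(p[:,0]-.49)<.04)]; c=p.mean(0); d=np.linalg.svd(p-c)[2][0]; d*=np.sign(-d[0]); t=(p-c)@d
print('peg',c,d,'yaw',np.degrees(np.arctan2(-d[1],-d[0])),'tip',c+d*t.max(),'root',c+d*t.min())
for n,b in (('scene0',(215,155,240,215)),('side0',(285,255,308,318))):
    z=load(n); W=cloud(z); hsv=cv2.cvtColor(z['im'],cv2.COLOR_RGB2HSV); H,S=hsv[...,0].astype(int),hsv[...,1].astype(int)
    r=((H<8)|(H>172))&(S>130)&(W[...,2]>.16)&(W[...,2]<.17); m=np.zeros(r.shape,bool); m[b[1]:b[3],b[0]:b[2]]=1
    q=W[r&m]; print(n,'coltop',len(q),q.mean(0),cv2.minAreaRect(q[:,:2].astype(np.float32)*1000))
    # foot dark disc
    f=(abs(W[...,2]-.010)<.004)&(hsv[...,2]<70); g=W[f&(np.hypot(W[...,0]-.53,W[...,1]+.2)<.07)]
    print('foot',len(g),cv2.minEnclosingCircle(g[:,:2].astype(np.float32)*1000))
    # cradle top
    C=W[(W[...,2]>.02)&(np.hypot(W[...,0]-.566,W[...,1]+.033)<.11)&(W[...,2]<.125)]
    print('cradle',len(C),cv2.minAreaRect(C[:,:2].astype(np.float32)*1000), C[:,2].max())
    s=W[(abs(W[...,2]-.129)<.003)&(np.hypot(W[...,0]-.566,W[...,1]+.033)<.09)]
    print('shoulder',len(s),cv2.minAreaRect(s[:,:2].astype(np.float32)*1000))
E
```

```text
peg [ 0.49147998 -0.2005133   0.16055981] [-0.93079314 -0.33068763  0.15578774] yaw 19.558859236637787 tip [ 0.46271511 -0.21073275  0.16537421] root [ 0.52324815 -0.18922687  0.15524274]
scene0 coltop 49 [ 0.52772735 -0.19771208  0.16412728] ((526.297607421875, -198.0448760986328), (18.304296493530273, 30.54660987854004), 1.5240416526794434)
foot 232 ((540.2366333007812, -193.7510223388672), 49.0245361328125)
cradle 1856 ((544.6187744140625, -26.238479614257812), (115.3298110961914, 160.7236785888672), 81.71842956542969) 0.12498818556824176
shoulder 361 ((566.7472534179688, -29.411453247070312), (97.42342376708984, 98.75326538085938), 81.10893249511719)
side0 coltop 58 [ 0.52520957 -0.2025518   0.16491047] ((525.8628540039062, -202.74395751953125), (15.083280563354492, 29.0999698638916), 5.050524711608887)
foot 611 ((536.2068481445312, -200.4061279296875), 50.39586639404297)
cradle 1201 ((542.7239379882812, -33.27101135253906), (117.2439956665039, 156.67300415039062), 83.4686050415039) 0.12498909714325512
shoulder 292 ((564.8012084960938, -37.171546936035156), (102.4834976196289, 97.95845031738281), 82.0789566040039)
```

servo_tool:
  steps:
    - {"tx": 0,"ty": 0,"tz": 1,"yaw": 0,"claw": 4}
    - {"tx": 0,"ty": 0,"tz": 2,"yaw": 0,"claw": 4}
    - {"tx": 0,"ty": 0,"tz": 3,"yaw": 0,"claw": 4}
    - {"tx": 0,"ty": 0,"tz": 4,"yaw": 0,"claw": 4}
    - {"tx": 0,"ty": 0,"tz": 4,"yaw": 0,"claw": 4}
    - {"tx": 0,"ty": 0,"tz": 4,"yaw": 0,"claw": 4}
    - {"tx": 0,"ty": -2,"tz": 3,"yaw": 0,"claw": 4}
    - {"tx": 0.3,"ty": -3,"tz": 1,"yaw": 0,"claw": 4}
    - {"tx": 0.3,"ty": -3.5,"tz": 0,"yaw": 0,"claw": 4}
    - {"tx": 0.3,"ty": -4,"tz": 0,"yaw": 0,"claw": 4}
    - {"tx": 0.3,"ty": -4,"tz": 0,"yaw": 0,"claw": 4}
    - {"tx": 0.3,"ty": -4,"tz": 0,"yaw": 0,"claw": 4}
    - {"tx": 0.3,"ty": -4,"tz": 0,"yaw": 0,"claw": 4}
    - {"tx": 0.3,"ty": -4,"tz": 0,"yaw": 0,"claw": 4}
    - {"tx": 0.3,"ty": -4,"tz": 0,"yaw": 0,"claw": 4}
    - {"tx": 0.3,"ty": -4,"tz": 0,"yaw": 0,"claw": 4}
    - {"tx": 0.4,"ty": -4,"tz": 0,"yaw": 0,"claw": 4}
    - {"tx": 0.4,"ty": -3,"tz": 0,"yaw": 0,"claw": 4}
    - {"tx": 0.3,"ty": -3,"tz": 0,"yaw": 0,"claw": 4}
    - {"tx": 0,"ty": 0,"tz": 0,"yaw": 0,"claw": 4}

```text
time_s: 4.75
position: [0.5595, -0.2043, 0.298]
tool_rot: [[-0.994, -0.108, -0.001], [-0.108, 0.994, -0.0], [0.001, 0.0, -1.0]]
ft_force: [-0.2, 0.9, -1.5]
grip_width: 0.0412
gripper_force: 40.4
```

servo_tool:
  steps:
    - {"tx": 0,"ty": 0,"tz": 0,"yaw": 0,"claw": 4}
    - {"tx": 0,"ty": 0,"tz": 0,"yaw": 0,"claw": 4}

```text
time_s: 4.95
position: [0.5597, -0.2002, 0.2989]
tool_rot: [[-0.994, -0.112, 0.0], [-0.112, 0.994, 0.0], [-0.0, 0.0, -1.0]]
ft_force: [-0.6, -0.0, -0.3]
grip_width: 0.0413
gripper_force: 40.4
```

```bash
python3 - <<'E'
from h import *
shot('wrist','w3'); shot('scene','s3'); o=env.observe(); print(o['time_s'],o['position'],o['tool_rot'].round(3).tolist(),o['q'].round(1))
E
```

```text
5.05 [ 0.55980918 -0.19999383  0.29897816] [[-0.994, -0.113, 0.0], [-0.113, 0.994, -0.0], [-0.0, -0.0, -1.0]] [ -31.1   24.2   57.2    0.    98.5 -127.5]
```

View pics/w3.png

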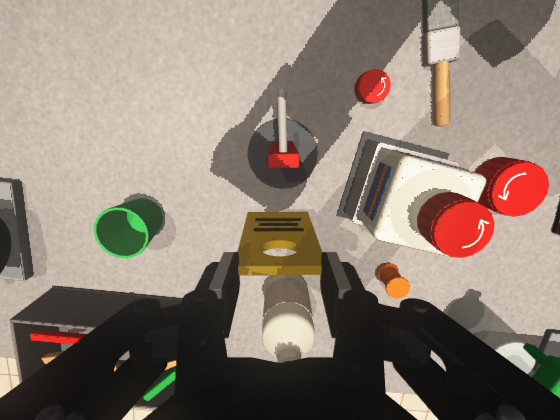

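Wrist view: the tag is held between the fingers with its hole at (278,248). Below it are the peg from (282,90) to (284,145), the column top at (284,160), and the bottle's cap at (455,225) with its twist arrow.

```bash
python3 - <<'E'
from h import *
z=load('w3'); W=cloud(z); hsv=cv2.cvtColor(z['im'],cv2.COLOR_RGB2HSV); H,S,V=[hsv[...,i].astype(int) for i in range(3)]
red=((H<8)|(H>172))&(S>130); Z=W[...,2]
def win(a,b,c,d):
    m=np.zeros(Z.shape,bool); m[b:d,a:c]=1; return m
p=W[win(270,80,298,158)&~red&(Z>.14)&(Z<.185)]
x=p-p.mean(0); d=np.linalg.svd(x,full_matrices=False)[2][0]; d*=-np.sign(d[0]); t=x@d
print('peg',len(p),p.mean(0).round(4),d.round(3),'yaw',np.degrees(np.arctan2(-d[1],-d[0])),'ends',(p.mean(0)+d*t.max()).round(4),(p.mean(0)+d*t.min()).round(4))
q=W[win(262,140,305,175)&red&(abs(Z-.165)<.006)]; print('coltop',len(q),q.mean(0).round(4),cv2.minAreaRect(q[:,:2].astype(np.float32)*1000))
y=W[win(230,205,330,278)&(H>18)&(H<34)&(S>100)&(Z>.2)]
c=y.mean(0); u,s,v=np.linalg.svd(y-c,full_matrices=False); n=v[2]*np.sign(v[2][0]); print('tag',len(y),c.round(4),'normal',n.round(3),np.percentile(y,[1,99],axis=0).round(4).tolist())
# hole by contour hierarchy
m=((win(230,205,330,278)&(H>18)&(H<34)&(S>100))*255).astype(np.uint8)
cs,h=cv2.findContours(m,cv2.RETR_CCOMP,cv2.CHAIN_APPROX_NONE)
for k,cc in enumerate(cs):
    if h[0][k][3]>=0 and cv2.contourArea(cc)>100:
        (a,b),r,th=cv2.fitEllipse(cc); R=z['T'][:3,:3]@np.array([(a-z['cx'])/z['f'],(b-z['cy'])/z['f'],1]); o=z['T'][:3,3]
        print('hole px',a,b,'pt',o+R*((c-o)@n/(R@n)))
cp=W[win(405,180,500,270)&red&(abs(Z-.194)<.005)]; print('cap',len(cp),cp.mean(0).round(4),cv2.minEnclosingCircle(cp[:,:2].astype(np.float32)*1000))
sh=W[win(340,130,500,260)&(abs(Z-.129)<.003)]; print('should',cv2.minAreaRect(sh[:,:2].astype(np.float32)*1000))
z=load('s3');W=cloud(z);hsv=cv2.cvtColor(z['im'],cv2.COLOR_RGB2HSV);H,S,V=[hsv[...,i].astype(int) for i in range(3)]
yy=W[(H>18)&(H<34)&(S>120)&(V>80)&(np.hypot(W[...,0]-.56,W[...,1]+.2)<.06)&(W[...,2]>.2)]
if len(yy)>5: print('scene tag',len(yy),np.percentile(yy,[2,50,98],axis=0).round(4).tolist())
E
```

```text
peg 553 [ 0.4911 -0.2039  0.1625] [-0.956 -0.144  0.257] yaw 8.559663662301366 ends [ 0.4646 -0.2079  0.1696] [ 0.5229 -0.1991  0.1539]
coltop 477 [ 0.5264 -0.199   0.1661] ((526.8779907226562, -199.06358337402344), (13.993006706237793, 29.34676170349121), 8.490765571594238)
tag 4327 [ 0.558  -0.1989  0.29  ] normal [ 0.994  0.108 -0.019] [[0.5549, -0.2215, 0.2308], [0.563, -0.177, 0.3201]]
hole px 278.9002990722656 251.70654296875 pt [ 0.55822833 -0.19881196  0.30109353]
hole px 275.3507080078125 229.09194946289062 pt [ 0.55783935 -0.20124311  0.26738136]
hole px 276.5023193359375 224.1508331298828 pt [ 0.55759302 -0.20060257  0.25822688]
hole px 276.997314453125 219.44444274902344 pt [ 0.55738363 -0.20036211  0.24874482]
cap 2699 [ 0.5652 -0.0335  0.1951] ((566.6124267578125, -31.16022300720215), 27.817562103271484)
should ((566.2772827148438, -31.856220245361328), (97.60865783691406, 97.55142974853516), 81.739990234375)
scene tag 358 [[0.5554, -0.2215, 0.2298], [0.5596, -0.1989, 0.2761], [0.5637, -0.1762, 0.3173]]
```

servo_tool:
  steps:
    - {"tx": -2,"ty": -0.2,"tz": 0,"yaw": 0.4,"claw": 4}
    - {"tx": -3,"ty": -0.3,"tz": 0,"yaw": 0.6,"claw": 4}
    - {"tx": -3,"ty": -0.3,"tz": 0,"yaw": 0.6,"claw": 4}
    - {"tx": -2.75,"ty": -0.3,"tz": 0,"yaw": 0.6,"claw": 4}
    - {"tx": -1,"ty": -0.15,"tz": -1,"yaw": 0,"claw": 4}
    - {"tx": 0,"ty": 0,"tz": -3,"yaw": 0,"claw": 4}
    - {"tx": 0,"ty": 0,"tz": -3,"yaw": 0,"claw": 4}
    - {"tx": 0,"ty": 0,"tz": -3,"yaw": 0,"claw": 4}
    - {"tx": 0,"ty": 0,"tz": -2,"yaw": 0,"claw": 4}
    - {"tx": 0,"ty": 0,"tz": -0.8,"yaw": 0,"claw": 4}
    - {"tx": 0,"ty": 0,"tz": 0,"yaw": 0,"claw": 4}
    - {"tx": 0,"ty": 0,"tz": 0,"yaw": 0,"claw": 4}
    - {"tx": 0,"ty": 0,"tz": 0,"yaw": 0,"claw": 4}

```text
time_s: 6.35
position: [0.4428, -0.2138, 0.1717]
tool_rot: [[-0.989, -0.15, 0.002], [-0.15, 0.989, -0.001], [-0.001, -0.002, -1.0]]
ft_force: [0.7, 0.0, -0.8]
grip_width: 0.0414
gripper_force: 40.5
```

```bash
python3 - <<'E'
from h import *
shot('wrist','w4'); o=env.observe(); print(o['time_s'],o['position'],o['tool_rot'].round(3).tolist(),o['q'].round(1))
im=cv2.imread('pics/w4.png'); shot('scene','s4'); b=cv2.imread('pics/s4.png')[110:230,160:320]
cv2.imwrite('pics/c4.png',np.hstack([cv2.resize(im[130:340,180:390],(420,420)),cv2.resize(b,(380,285))[:285].copy() if 0 else cv2.copyMakeBorder(cv2.resize(b,(380,285)),0,135,0,0,0)]))
E
```

```text
6.4 [ 0.44274111 -0.21378167  0.17152827] [[-0.989, -0.15, 0.002], [-0.15, 0.989, -0.001], [-0.001, -0.002, -1.0]] [ -39.6   18.3   87.9    0.    73.6 -138.2]
```

View pics/c4.png

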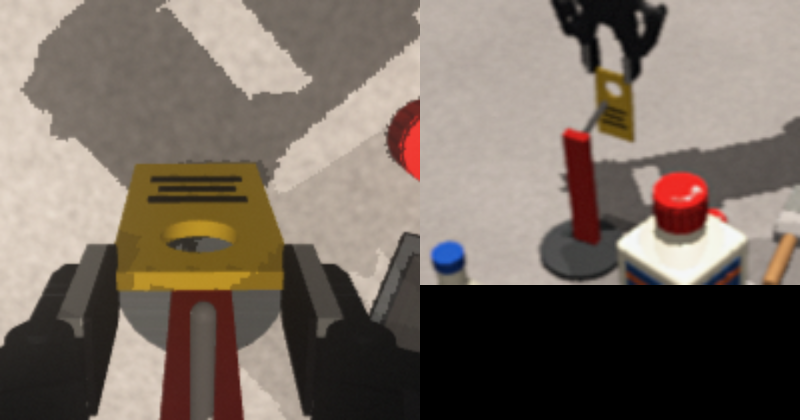

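The crop shows the peg's round end at (203,305), in line with the hole at (199,235), and the tag is upright. Next I insert along the peg axis.

servo_tool:
  steps:
    - {"tx": 0.6,"ty": 0.19,"tz": -0.15,"yaw": 0,"claw": 4}
    - {"tx": 0.6,"ty": 0.09,"tz": -0.16,"yaw": 0,"claw": 4}
    - {"tx": 0.6,"ty": 0.09,"tz": -0.16,"yaw": 0,"claw": 4}
    - {"tx": 0.6,"ty": 0.09,"tz": -0.16,"yaw": 0,"claw": 4}
    - {"tx": 0.6,"ty": 0.09,"tz": -0.16,"yaw": 0,"claw": 4}
    - {"tx": 0.6,"ty": 0.09,"tz": -0.16,"yaw": 0,"claw": 4}
    - {"tx": 0.6,"ty": 0.09,"tz": -0.16,"yaw": 0,"claw": 4}
    - {"tx": 0.6,"ty": 0.09,"tz": -0.16,"yaw": 0,"claw": 4}
    - {"tx": 0.6,"ty": 0.09,"tz": -0.16,"yaw": 0,"claw": 4}
    - {"tx": 0.14,"ty": 0.02,"tz": -0.07,"yaw": 0,"claw": 4}
    - {"tx": 0,"ty": 0,"tz": 0,"yaw": 0,"claw": 4}
    - {"tx": 0,"ty": 0,"tz": -0.2,"yaw": 0,"claw": 4}
    - {"tx": 0,"ty": 0,"tz": -0.2,"yaw": 0,"claw": 4}
    - {"tx": 0,"ty": 0,"tz": -0.15,"yaw": 0,"claw": 4}
    - {"tx": 0,"ty": 0,"tz": 0,"yaw": 0,"claw": 4}
    - {"tx": 0,"ty": 0,"tz": 0,"yaw": 0,"claw": 4}

```text
time_s: 8.05
position: [0.4985, -0.2044, 0.1516]
tool_rot: [[-0.989, -0.149, 0.003], [-0.149, 0.989, -0.001], [-0.003, -0.002, -1.0]]
ft_force: [0.6, 2.7, 10.2]
grip_width: 0.041
gripper_force: 43.5
```

servo_tool:
  steps:
    - {"tx": 0,"ty": 0,"tz": 0.1,"yaw": 0,"claw": 4.6}
    - {"tx": 0,"ty": 0,"tz": 0,"yaw": 0,"claw": 5.2}
    - {"tx": 0,"ty": 0,"tz": 0,"yaw": 0,"claw": 5.8}
    - {"tx": 0,"ty": 0,"tz": 0,"yaw": 0,"claw": 6.2}
    - {"tx": 0,"ty": 0,"tz": 0,"yaw": 0,"claw": 6.2}
    - {"tx": 0,"ty": 0,"tz": 0,"yaw": 0,"claw": 6.2}
    - {"tx": 0,"ty": 0,"tz": 0,"yaw": 0,"claw": 6.2}
    - {"tx": 0,"ty": 0,"tz": 0,"yaw": 0,"claw": 6.2}
    - {"tx": 0,"ty": 0,"tz": 0,"yaw": 0,"claw": 6.2}

```text
time_s: 8.95
position: [0.4978, -0.2043, 0.151]
tool_rot: [[-0.989, -0.149, 0.0], [-0.149, 0.989, -0.0], [-0.0, -0.0, -1.0]]
ft_force: [0.6, 0.1, 0.1]
grip_width: 0.062
gripper_force: 0.0
```

```bash
python3 - <<'E'
from h import *
shot('wrist','w5'); o=env.observe(); print(o['time_s'],o['position'],o['q'].round(1))
im=cv2.imread('pics/w5.png'); shot('scene','s5'); b=cv2.imread('pics/s5.png')[110:230,160:320]
cv2.imwrite('pics/c5.png',np.hstack([cv2.resize(im[130:340,180:390],(420,420)),cv2.copyMakeBorder(cv2.resize(b,(380,285)),0,135,0,0,0)]))
for n in ('w5','s5'):
    z=load(n);W=cloud(z);hsv=cv2.cvtColor(z['im'],cv2.COLOR_RGB2HSV);H,S,V=[hsv[...,i].astype(int) for i in range(3)]
    y=W[(H>18)&(H<34)&(S>110)&(V>60)&(np.hypot(W[...,0]-.5,W[...,1]+.2)<.06)&(W[...,2]>.06)&(W[...,2]<.2)]
    c=y.mean(0); v=np.linalg.svd(y-c,full_matrices=False)[2][2]; print(n,len(y),c.round(4),(v*np.sign(v[0])).round(3),np.percentile(y,[2,98],axis=0).round(4).tolist())
E
```

```text
9.0 [ 0.49775222 -0.20423032  0.15103178] [ -34.9   24.    82.6    0.    73.5 -133.5]
w5 4465 [ 0.4951 -0.2033  0.1468] [ 0.989  0.13  -0.076] [[0.4891, -0.2254, 0.0874], [0.5014, -0.1812, 0.1735]]
s5 217 [ 0.4952 -0.1969  0.1366] [ 0.992  0.105 -0.065] [[0.4893, -0.2232, 0.0839], [0.5018, -0.1799, 0.1725]]
```

View pics/c5.png

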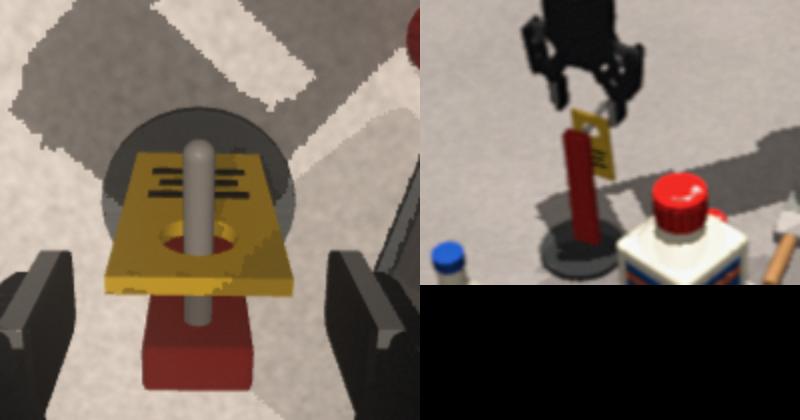

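The crop shows the peg passing through the hole, the fingers open and clear, and the tag hanging close to vertical. Next I raise the arm and move above the cap, turning the wrist back to leave room for the twist.

servo_tool:
  steps:
    - {"tx": 0,"ty": 0,"tz": 1.5,"yaw": 0,"claw": 6.4}
    - {"tx": 0,"ty": 0,"tz": 3,"yaw": 0,"claw": 6.5}
    - {"tx": 0,"ty": 0,"tz": 3.5,"yaw": 0,"claw": 7}
    - {"tx": 0,"ty": 0,"tz": 3.5,"yaw": 0,"claw": 8}
    - {"tx": 0,"ty": 0.2,"tz": 1,"yaw": -6,"claw": 8.5}
    - {"tx": 0.8,"ty": 2,"tz": 0,"yaw": -6,"claw": 8.5}
    - {"tx": 1,"ty": 2.5,"tz": 0,"yaw": -6,"claw": 8.5}
    - {"tx": 1,"ty": 2.5,"tz": 0,"yaw": -6,"claw": 8.5}
    - {"tx": 1,"ty": 2.5,"tz": 0,"yaw": -6,"claw": 8.5}
    - {"tx": 1,"ty": 2.5,"tz": 0,"yaw": -6,"claw": 8.5}
    - {"tx": 1,"ty": 2.5,"tz": 0,"yaw": -6,"claw": 8.5}
    - {"tx": 1,"ty": 2.5,"tz": 0,"yaw": -6,"claw": 8.5}
    - {"tx": 0,"ty": 0,"tz": 0,"yaw": -6,"claw": 8.5}
    - {"tx": 0,"ty": 0,"tz": 0,"yaw": -6,"claw": 8.5}
    - {"tx": 0,"ty": 0,"tz": 0,"yaw": 0,"claw": 8.5}
    - {"tx": 0,"ty": 0,"tz": 0,"yaw": 0,"claw": 8.5}
    - {"tx": 0,"ty": 0,"tz": 0,"yaw": 0,"claw": 8.5}

```text
time_s: 10.75
position: [0.5657, -0.0324, 0.276]
tool_rot: [[-0.625, 0.78, 0.0], [0.78, 0.625, 0.0], [0.0, 0.0, -1.0]]
ft_force: [-0.0, -0.5, 0.1]
grip_width: 0.0853
gripper_force: 0.0
```

```bash
python3 - <<'E'
from h import *
shot('wrist','w6'); o=env.observe(); print(o['time_s'],o['position'],o['tool_rot'].round(3).tolist(),o['q'].round(1))
z=load('w6');W=cloud(z);hsv=cv2.cvtColor(z['im'],cv2.COLOR_RGB2HSV);H,S,V=[hsv[...,i].astype(int) for i in range(3)]
red=((H<8)|(H>172))&(S>110)
c=W[red&(abs(W[...,2]-.1945)<.004)&(np.hypot(W[...,0]-.566,W[...,1]+.032)<.05)]
print(len(c),c.mean(0),cv2.minEnclosingCircle(c[:,:2].astype(np.float32)*1000),cv2.minAreaRect(c[:,:2].astype(np.float32)*1000))
E
```

```text
10.8 [ 0.56568713 -0.03242143  0.27605024] [[-0.625, 0.781, -0.0], [0.781, 0.625, 0.0], [0.0, -0.0, -1.0]] [-15.2  21.6  65.    0.   93.4 -53.9]
3203 [ 0.56580817 -0.03027243  0.19540251] ((566.5433349609375, -30.623062133789062), 27.103899002075195) ((566.6112060546875, -30.46078872680664), (52.944515228271484, 53.43152618408203), 36.23758316040039)
```

View pics/w6.png

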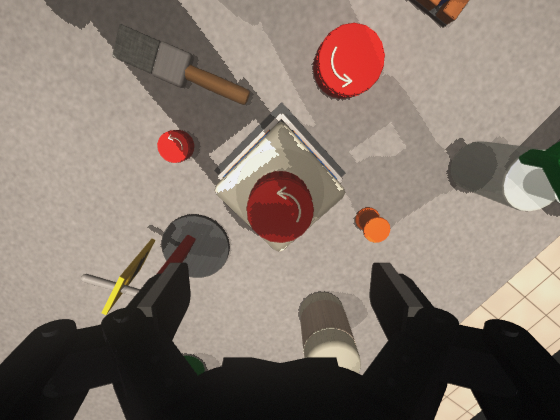

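The wrist view shows the cap at (281,207) with its anticlockwise arrow. The hung tag is undisturbed at the lower left (130,275), and the descent path is clear.

servo_tool:
  steps:
    - {"tx": 0.1,"ty": 0.15,"tz": -2.5,"yaw": 0,"claw": 8.5}
    - {"tx": 0,"ty": 0,"tz": -2.5,"yaw": 0,"claw": 8.5}
    - {"tx": 0,"ty": 0,"tz": -2,"yaw": 0,"claw": 8.5}
    - {"tx": 0,"ty": 0,"tz": -1.5,"yaw": 0,"claw": 8.5}
    - {"tx": 0,"ty": 0,"tz": -1,"yaw": 0,"claw": 8.5}
    - {"tx": 0,"ty": 0,"tz": 0,"yaw": 0,"claw": 7.5}
    - {"tx": 0,"ty": 0,"tz": 0,"yaw": 0,"claw": 6.5}
    - {"tx": 0,"ty": 0,"tz": 0,"yaw": 0,"claw": 5.8}
    - {"tx": 0,"ty": 0,"tz": 0,"yaw": 0,"claw": 5}
    - {"tx": 0,"ty": 0,"tz": 0,"yaw": 0,"claw": 4.5}
    - {"tx": 0,"ty": 0,"tz": 0,"yaw": 0,"claw": 4.5}
    - {"tx": 0,"ty": 0,"tz": 0,"yaw": 0,"claw": 4.5}
    - {"tx": 0,"ty": 0,"tz": 0,"yaw": 0,"claw": 4.5}
  newtons: 80

```text
time_s: 12.1
position: [0.5668, -0.0308, 0.1811]
tool_rot: [[-0.624, 0.782, 0.0], [0.782, 0.624, -0.0], [-0.0, -0.0, -1.0]]
ft_force: [-0.5, -0.3, 0.4]
grip_width: 0.045
gripper_force: 0.0
```

The fingers closed to 45 mm with no force, which shouldn't be possible on a 54 mm cap. I'll look before doing anything else.

```bash
python3 - <<'E'
from h import *
shot('wrist','w7'); shot('scene','s7'); o=env.observe(); print(o['time_s'],o['position'],o['grip_width'],o['gripper_force'])
im=cv2.imread('pics/w7.png'); b=cv2.imread('pics/s7.png')[120:270,200:350]
cv2.imwrite('pics/c7.png',np.hstack([cv2.resize(im[160:420,150:410],(400,400)),cv2.resize(b,(400,400))]))
E
```

```text
12.2 [ 0.56674391 -0.03076425  0.18103991] 0.04540635000339003 0.0
```

View pics/c7.png

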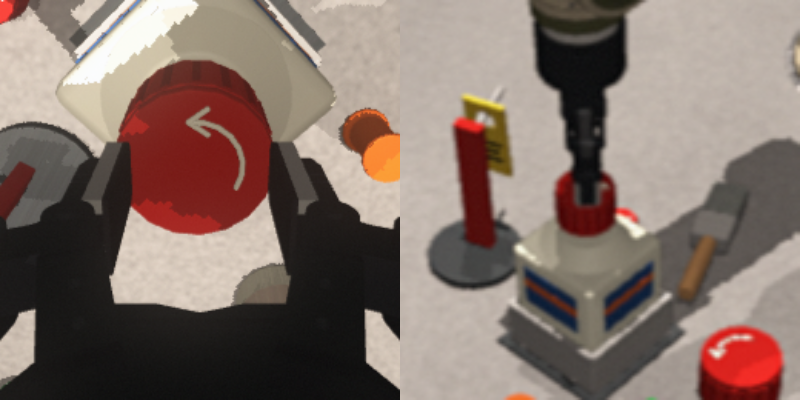

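The cap sits between the pads, just short of contact. The reported opening reads several mm below the true gap, as it did with the 46 mm tag (41.4 mm), so I close further.

servo_tool:
  steps:
    - {"tx": 0,"ty": 0,"tz": 0,"yaw": 0,"claw": 4}
    - {"tx": 0,"ty": 0,"tz": 0,"yaw": 0,"claw": 3.5}
    - {"tx": 0,"ty": 0,"tz": 0,"yaw": 0,"claw": 3.5}
    - {"tx": 0,"ty": 0,"tz": 0,"yaw": 0,"claw": 3.5}
    - {"tx": 0,"ty": 0,"tz": 0,"yaw": 0,"claw": 3.5}
  newtons: 80

```text
time_s: 12.7
position: [0.5667, -0.0308, 0.181]
tool_rot: [[-0.624, 0.782, -0.0], [0.782, 0.624, 0.0], [0.0, -0.0, -1.0]]
ft_force: [0.0, 0.7, 0.3]
grip_width: 0.0349
gripper_force: 0.0
```

```bash
python3 - <<'E'
from h import *
shot('wrist','w8'); o=env.observe(); print(o['position'],o['grip_width'])
for n in('w7','w8'):
    z=load(n);W=cloud(z);hsv=cv2.cvtColor(z['im'],cv2.COLOR_RGB2HSV);H,S,V=[hsv[...,i].astype(int) for i in range(3)]
    m=((H<8)|(H>172))&(S>110)&(np.hypot(W[...,0]-.566,W[...,1]+.032)<.05)&(W[...,2]>.15)
    p=W[m]; t=p[p[:,2]>np.percentile(p[:,2],90)-.004]
    print(n,len(p),np.percentile(p[:,2],[1,50,99]).round(4),cv2.minEnclosingCircle(t[:,:2].astype(np.float32)*1000))
    T=np.linalg.inv(z['T'])
    # finger points: dark low sat, close to tool; express in tool frame
    R=o['tool_rot']; q=(W-o['position'])@R; f=(V<110)&(S<70)&(abs(q[...,1])<.06)&(abs(q[...,0])<.03)&(q[...,2]>-.04)&(q[...,2]<.03)
    g=q[f]
    for s in(-1,1):
        a=g[g[:,1]*s>0]; print('finger',s,len(a),np.percentile(a,[1,10,50,90,99],axis=0).round(3).tolist())
    c=(np.array([.5665,-.0305,.194])-o['position'])@R; print('cap in tool',c.round(4))
im=cv2.imread('pics/w8.png'); cv2.imwrite('pics/c8.png',cv2.resize(im[160:420,150:410],(500,500)))
E
```

```text
[ 0.56672242 -0.03075104  0.18101401] 0.03491481458023978
w7 8508 [0.1636 0.1953 0.1969] ((557.4529418945312, -37.256248474121094), 37.98335266113281)
finger -1 595 [[-0.01, -0.034, -0.04], [-0.004, -0.032, -0.039], [0.008, -0.024, -0.033], [0.012, -0.021, -0.025], [0.012, -0.02, -0.022]]
finger 1 450 [[-0.009, 0.024, -0.04], [-0.006, 0.024, -0.039], [0.008, 0.029, -0.033], [0.012, 0.036, -0.025], [0.012, 0.038, -0.022]]
cap in tool [ 0.0003 -0.     -0.013 ]
w8 7689 [0.1635 0.1953 0.1971] ((555.5133666992188, -35.60838317871094), 37.72270202636719)
finger -1 492 [[-0.009, -0.029, -0.04], [0.007, -0.028, -0.038], [0.011, -0.021, -0.032], [0.012, -0.016, -0.024], [0.013, -0.016, -0.021]]
finger 1 477 [[-0.009, 0.019, -0.04], [0.007, 0.02, -0.038], [0.008, 0.025, -0.032], [0.012, 0.032, -0.024], [0.012, 0.033, -0.021]]
cap in tool [ 0.0003 -0.     -0.013 ]
```

View pics/c8.png

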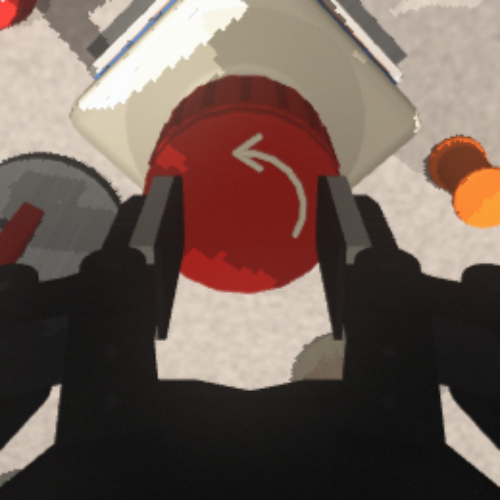

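```bash
python3 - <<'E'
from h import *
print('tips',env.tcp_to_tips)
for n,pos,yaw in(('w6',[.56569,-.03242,.27605],None),('w2',[.52027,.26222,.2173],None),('w8',[.56672,-.03075,.18101],None),('w3',[.5598,-.2,.29898],None)):
    z=load(n);W=cloud(z)
    R=env.observe()['tool_rot'] if n in('w6','w8') else np.array([[-.994,-.108,0],[-.108,.994,0],[0,0,-1.]])
    q=(W-np.array(pos))@R
    f=(abs(q[...,1])<.065)&(abs(q[...,0])<.03)&(q[...,2]>-.06)&(q[...,2]<.03); g=q[f]
    hsv=cv2.cvtColor(z['im'],cv2.COLOR_RGB2HSV)[f]; d=hsv[:,1]<90
    print(n,np.histogram(g[d,2],bins=np.arange(-.06,.035,.01))[0], np.percentile(g[d,2],[90,99,100]).round(4))
E
```

```text
tips 0.019
w6 [1788 1466  996   76    0    0    0    0    0] [-0.0347 -0.0292 -0.0273]
w2 [1753 1486 1014   82    0    0    0    0    0] [-0.0345 -0.0292 -0.0277]
w8 [1411  960  859  543  328    1    0    2    0] [-0.0226 -0.0146  0.0196]
w3 [1362 1043  907  630   32    0    1    0   42] [-0.0261  0.0274  0.03  ]
```

```bash
python3 - <<'E'
from h import *
for n,pos in(('s3',[.5598,-.2,.29898]),('s4',[.44274,-.21378,.17153]),('s5',[.49775,-.20423,.15103]),('s7',[.56674,-.03076,.18104])):
    z=load(n);W=cloud(z);hsv=cv2.cvtColor(z['im'],cv2.COLOR_RGB2HSV)
    q=W-np.array(pos); f=(np.hypot(q[...,0],q[...,1])<.055)&(q[...,2]>-.03)&(q[...,2]<.06)&(hsv[...,1]<90)&(hsv[...,2]<110)
    print(n,f.sum(),np.sort(q[f][:,2])[:8].round(4),np.histogram(q[f][:,2],bins=np.arange(-.03,.065,.01))[0])
E
```

```text
s3 239 [0.0173 0.0177 0.0178 0.0194 0.0195 0.0202 0.0206 0.021 ] [ 0  0  0  0  5 48 63 68 55]
s4 199 [-0.0168 -0.0138 -0.0136 -0.0125 -0.0124 -0.0115 -0.0109 -0.0107] [ 0  9 18  0  3 39 47 45 38]
s5 180 [0.0021 0.0038 0.0054 0.0066 0.0066 0.0074 0.0084 0.0094] [ 0  0  0  8 11 29 38 52 42]
s7 78 [-0.0215 -0.0211  0.0195  0.0202  0.0212  0.0222  0.0229  0.0235] [ 2  0  0  0  1 22 34 16  3]
```

Two cameras agree that the fingertips end about 16 mm above the reported TCP, not 19 mm below it. The pads therefore closed in the air just above the cap top. I'll reopen, go down 3.4 cm and grip again.

servo_tool:
  steps:
    - {"tx": 0,"ty": 0,"tz": 0.3,"yaw": 0,"claw": 8.5}
    - {"tx": 0,"ty": 0,"tz": 0,"yaw": 0,"claw": 8.5}
    - {"tx": 0,"ty": 0,"tz": 0,"yaw": 0,"claw": 8.5}
    - {"tx": 0,"ty": 0,"tz": 0,"yaw": 0,"claw": 8.5}
    - {"tx": 0,"ty": 0,"tz": 0,"yaw": 0,"claw": 8.5}
    - {"tx": 0,"ty": 0,"tz": -1,"yaw": 0,"claw": 8.5}
    - {"tx": 0,"ty": 0,"tz": -1,"yaw": 0,"claw": 8.5}
    - {"tx": 0,"ty": 0,"tz": -1,"yaw": 0,"claw": 8.5}
    - {"tx": 0,"ty": 0,"tz": -0.7,"yaw": 0,"claw": 8.5}
    - {"tx": 0,"ty": 0,"tz": 0,"yaw": 0,"claw": 7.5}
    - {"tx": 0,"ty": 0,"tz": 0,"yaw": 0,"claw": 6.5}
    - {"tx": 0,"ty": 0,"tz": 0,"yaw": 0,"claw": 5.8}
    - {"tx": 0,"ty": 0,"tz": 0,"yaw": 0,"claw": 5}
    - {"tx": 0,"ty": 0,"tz": 0,"yaw": 0,"claw": 4.2}
    - {"tx": 0,"ty": 0,"tz": 0,"yaw": 0,"claw": 4.2}
    - {"tx": 0,"ty": 0,"tz": 0,"yaw": 0,"claw": 4.2}
    - {"tx": 0,"ty": 0,"tz": 0,"yaw": 0,"claw": 4.2}
  newtons: 80

```text
time_s: 14.45
position: [0.5668, -0.031, 0.1476]
tool_rot: [[-0.624, 0.782, 0.001], [0.782, 0.624, -0.001], [-0.001, 0.0, -1.0]]
ft_force: [-3.1, -1.8, 5.5]
grip_width: 0.0521
gripper_force: 82.7
```

servo_tool:
  steps:
    - {"tx": 0,"ty": 0,"tz": -0.15,"yaw": 0,"claw": 4.2}
    - {"tx": 0,"ty": 0,"tz": -0.15,"yaw": 0,"claw": 4.2}
    - {"tx": 0,"ty": 0,"tz": -0.15,"yaw": 0,"claw": 4.2}
    - {"tx": 0,"ty": 0,"tz": 0,"yaw": 0,"claw": 4.2}
    - {"tx": 0,"ty": 0,"tz": 0,"yaw": 0,"claw": 4.2}

```text
time_s: 14.95
position: [0.5668, -0.031, 0.1436]
tool_rot: [[-0.624, 0.782, 0.001], [0.782, 0.624, -0.001], [-0.001, 0.0, -1.0]]
ft_force: [-4.3, -1.4, 10.2]
grip_width: 0.0526
gripper_force: 83.4
```

servo_tool:
  steps:
    - {"tx": 0,"ty": 0,"tz": -0.1,"yaw": 0,"claw": 4.2}
    - {"tx": 0,"ty": 0,"tz": 0,"yaw": 0,"claw": 4.2}
    - {"tx": 0,"ty": 0,"tz": 0,"yaw": 0,"claw": 4.2}
    - {"tx": 0,"ty": 0,"tz": 0,"yaw": 3,"claw": 4.2}
    - {"tx": 0,"ty": 0,"tz": 0,"yaw": 4,"claw": 4.2}
    - {"tx": 0,"ty": 0,"tz": 0,"yaw": 4,"claw": 4.2}
    - {"tx": 0,"ty": 0,"tz": 0,"yaw": 4,"claw": 4.2}
    - {"tx": 0,"ty": 0,"tz": 0,"yaw": 4,"claw": 4.2}
    - {"tx": 0,"ty": 0,"tz": 0,"yaw": 4,"claw": 4.2}
    - {"tx": 0,"ty": 0,"tz": 0,"yaw": 4,"claw": 4.2}
    - {"tx": 0,"ty": 0,"tz": 0,"yaw": 0,"claw": 4.2}
    - {"tx": 0,"ty": 0,"tz": 0,"yaw": 0,"claw": 4.2}

```text
time_s: 16.15
position: [0.5665, -0.0305, 0.1427]
tool_rot: [[-0.911, 0.413, 0.001], [0.413, 0.911, -0.0], [-0.001, 0.0, -1.0]]
ft_force: [-5.5, 0.3, 11.2]
grip_width: 0.0528
gripper_force: 83.5
```

```bash
python3 - <<'E'
from h import *
o=env.observe(); print(o['time_s'],o['position'],o['ft_force'],o['wrist_torque'],o['gripper_force'],o['q'].round(1)); shot('wrist','w9')
cv2.imwrite('pics/c9.png',cv2.resize(cv2.imread('pics/w9.png')[120:380,150:410],(400,400)))
E
```

```text
16.15 [ 0.56653146 -0.03051301  0.14268851] [-5.49879589  0.27244119 11.16560644] [0.07064961 0.96350395 0.02591555] 83.48985118791461 [-15.   27.1  78.6   0.   74.3 -80.7]
```

View pics/c9.png

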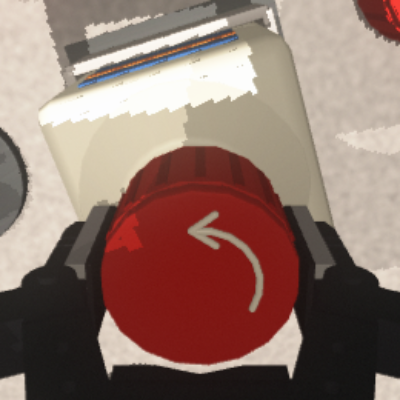

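The arrow keeps its place relative to the fingers while the bottle has rotated under it, so the cap is turning with the gripper while pressed. I continue to about 75° in total.

servo_tool:
  steps:
    - {"tx": 0,"ty": 0,"tz": 0,"yaw": 4,"claw": 4.2}
    - {"tx": 0,"ty": 0,"tz": 0,"yaw": 4,"claw": 4.2}
    - {"tx": 0,"ty": 0,"tz": 0,"yaw": 4,"claw": 4.2}
    - {"tx": 0,"ty": 0,"tz": 0,"yaw": 4,"claw": 4.2}
    - {"tx": 0,"ty": 0,"tz": 0,"yaw": 4,"claw": 4.2}
    - {"tx": 0,"ty": 0,"tz": 0,"yaw": 4,"claw": 4.2}
    - {"tx": 0,"ty": 0,"tz": 0,"yaw": 4,"claw": 4.2}
    - {"tx": 0,"ty": 0,"tz": 0,"yaw": 4,"claw": 4.2}
    - {"tx": 0,"ty": 0,"tz": 0,"yaw": 4,"claw": 4.2}
    - {"tx": 0,"ty": 0,"tz": 0,"yaw": 4,"claw": 4.2}
    - {"tx": 0,"ty": 0,"tz": 0,"yaw": 4,"claw": 4.2}
    - {"tx": 0,"ty": 0,"tz": 0,"yaw": 4,"claw": 4.2}
    - {"tx": 0,"ty": 0,"tz": 0,"yaw": 0,"claw": 4.2}
    - {"tx": 0,"ty": 0,"tz": 0,"yaw": 0,"claw": 4.2}
    - {"tx": 0,"ty": 0,"tz": 0,"yaw": 0,"claw": 4.2}

```text
time_s: 17.7
position: [0.5665, -0.0309, 0.1426]
tool_rot: [[-0.916, -0.4, 0.0], [-0.4, 0.916, -0.001], [-0.0, -0.001, -1.0]]
ft_force: [-6.7, -0.5, 10.5]
grip_width: 0.0526
gripper_force: 83.5
```

servo_tool:
  steps:
    - {"tx": 0,"ty": 0,"tz": 0.3,"yaw": 0,"claw": 4.2}
    - {"tx": 0,"ty": 0,"tz": 0.3,"yaw": 0,"claw": 4.2}
    - {"tx": 0,"ty": 0,"tz": 0.3,"yaw": 0,"claw": 4.2}
    - {"tx": 0,"ty": 0,"tz": 0,"yaw": 0,"claw": 4.2}
    - {"tx": 0,"ty": 0,"tz": 0,"yaw": 0,"claw": 4.2}

```text
time_s: 18.2
position: [0.5664, -0.0308, 0.1503]
tool_rot: [[-0.916, -0.4, -0.001], [-0.4, 0.916, -0.0], [0.001, 0.0, -1.0]]
ft_force: [-4.5, -1.4, 1.5]
grip_width: 0.0526
gripper_force: 84.0
```

servo_tool:
  steps:
    - {"tx": 0,"ty": 0,"tz": 0.5,"yaw": 0,"claw": 4.2}
    - {"tx": 0,"ty": 0,"tz": 0.5,"yaw": 0,"claw": 4.2}
    - {"tx": 0,"ty": 0,"tz": 1,"yaw": 0,"claw": 4.2}
    - {"tx": 0,"ty": 0,"tz": 1,"yaw": 0,"claw": 4.2}
    - {"tx": 0,"ty": 0,"tz": 1,"yaw": 0,"claw": 4.2}
    - {"tx": 0,"ty": 0,"tz": 1,"yaw": 0,"claw": 4.2}
    - {"tx": 0,"ty": 0,"tz": 1,"yaw": 0,"claw": 4.2}
    - {"tx": 0,"ty": 0,"tz": 0.5,"yaw": 0,"claw": 4.2}
    - {"tx": 0,"ty": 0,"tz": 0,"yaw": 0,"claw": 4.2}
    - {"tx": 0,"ty": 0,"tz": 0,"yaw": 0,"claw": 4.2}
    - {"tx": 0,"ty": 0,"tz": 0,"yaw": 0,"claw": 4.2}
    - {"tx": 0,"ty": 0,"tz": 0,"yaw": 0,"claw": 4.2}
    - {"tx": 0,"ty": 0,"tz": 0,"yaw": 0,"claw": 4.2}

```text
time_s: 19.5
position: [0.5667, -0.0308, 0.2152]
tool_rot: [[-0.916, -0.4, -0.001], [-0.4, 0.916, 0.0], [0.0, 0.0, -1.0]]
ft_force: [-0.0, -0.8, -1.0]
grip_width: 0.0527
gripper_force: 84.0
```

```bash
python3 - <<'E'
from h import *
o=env.observe(); print(o['time_s'],o['position'],o['ft_force'],o['gripper_force'],abs(o['qvel']).max()); shot('scene','s10')
cv2.imwrite('pics/c10.png',cv2.resize(cv2.imread('pics/s10.png')[100:270,190:360],(500,500),interpolation=cv2.INTER_CUBIC))
E
```

```text
19.5 [ 0.56667522 -0.03075116  0.21524074] [-0.01701331 -0.80736675 -1.04453694] 84.01500714942813 0.18008060898127404
```

View pics/c10.png

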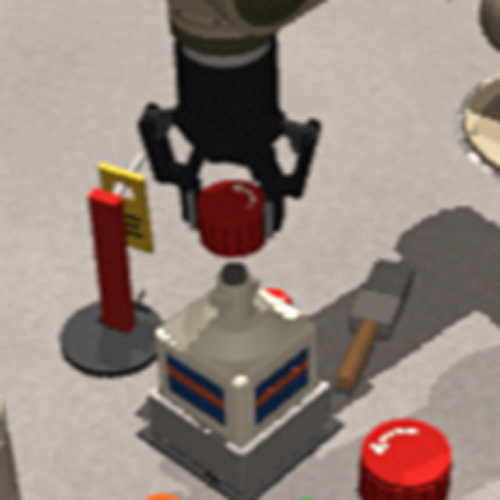

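The picture shows the cap held upright at (232,217) straight above the open neck (235,272), and the tag still hanging at (125,205). I'm handing the job in.

```bash
python3 -c "
from rig import env
print(env.close_job())"
```

```text
the job is handed in; nothing more can be done
None
```

The job is handed in; no verdict came back. At hand-in the yellow tag hung free on the peg, and the cap had been pressed, twisted off and was held still about 4.5 cm above the open neck (19.5 s used).

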